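Reseat a clay test tile under the jig's spring clip

TASK

The clay test tile in the painting jig was clipped down short of its end stop. Swing the spring clip fully clear of the tile without dragging the tile along, push the tile home until you feel it press on the stop, then swing the clip back onto the tile, letting it ride up over the edge, and let go, leaving the tile home and clipped. Be gentle, the tile is brittle: never press it hard against the stop or force the clip down on it, and leave the things around the jig alone.

Things in the scene. Friction and masses are not known exactly. Their poses are not given: they have to be found in the camera images.
- jig: painting jig on a wooden trestle, fixed on the table: plywood base, x -85 to 82, y -80 to 36 mm, top (the channel's floor) at z 90 mm. Origin at table level under the middle of the tile's channel; x runs along the channel to the stop, z up. Side rails at y +-26 to 33, up to z 95; at x -34 to -8 up to z 103.5, with lips over the tile's edges. The clip's pivot screw: x 70, y -60, top z 129
- stop: black rubber pad, 6 x 50 x 14 mm, before the wooden stop block at the channel's end; the tile's front meets it. It gives about 4 N per mm, 5 mm at most, and springs back. A light press, 4 to 8 N, shows that the tile is home; over 14 N may crack the tile. Origin at its foot, on the face that the tile meets; axes as the jig's
- stop_face (a point): where the unpressed face of the stop's rubber pad lies, on the channel's middle line, 94 mm above the table (fixed, x 60 mm in the jig frame); axes as the jig's
- tile: L-shaped, smooth fired-clay test tile, loose, 110 x 50 x 8 mm, 0.08 to 0.17 kg, lying on the jig's base in the channel, 1 mm play each side, 12 to 28 mm short of the stop at first. Origin under its middle, x towards the stop, z up. At its rear end (x -55 to -45 mm) an upright lug, 10 mm thick and 50 mm wide, rises to 32 mm above its underside
- tile_front (a point): middle of the tile's front end face (the one that meets the stop), 4 mm above its underside; axes as the tile's
- tile_lug (a point): middle of the tile's upright lug, 24 mm above the tile's underside, 8 mm below the lug's top; axes as the tile's
- clip_lift: sprung collar on the pivot screw with the steel clip it carries: arm 12 x 3 mm, 75 mm long, domed shoe of 19 mm diameter under its tip. Origin on the pivot axis at the arm's underside. A spring presses it down (2.4 N off the tile, 4 N on it). Off the tile the shoe hangs 2.5 mm below the tile's top; swung sideways it rides up the edge by itself if free to rise; over 12 N on the tile chips it
- clip (a joint): clip angle, rad. 0: parked beside the channel, arm along the jig's -x from the pivot; grows as the tip swings to the jig's +y, over the tile. Post at x = 70 - 75 cos q, y = -60 + 75 sin q mm in the jig frame. Shoe meets the tile's edge at about 0.37; on the tile is 0.6 to 0.9, fully clear below 0.25; travel -0.15 to 1.0. Starts on the tile, 0.65 to 0.8; stays where left
- clip_post (a point): on the axis of the upright round finger post on the clip's tip, 14 mm in diameter; its top is 10 mm above this point, the arm's top 15 mm below. About 119 mm above the table, 2.5 mm more when on the tile. Swinging it up the tile's edge takes a few N
- orange_jar: bystander: low jar with a pale lid, 50 x 50 x 67 mm, left of the jig near the table's front edge; origin under it
- brush_5: bystander: dark paint brush, lying, 198 mm long, left of the jig; origin under it
- white_tub: bystander: white tub, 116 x 112 x 82 mm, to the left on the front strip of the table; origin under it
- pink_pot: bystander: small paint pot with a ribbed lid, 45 x 45 x 63 mm, close by the jig on its left front side; origin under it
- green_vial: bystander: slim vial with a screw cap, 21 x 21 x 54 mm, in front of the jig, between it and the robot; origin under it

How it is judged:
On the way, in this order (a step that is already met when the one before it is completed fails the run):
1. the clip is swung fully clear (below 0.25 rad) and the tile has not been dragged more than 5 mm (value of joint clip below 0.25 rad and distance of tile from where it was at the start of the episode below 0.005 m), for 0.2 s.
2. with the clip clear, the tile is pressed against the stop's pad with more than 2.5 N (value of joint clip below 0.3 rad and contact force between tile and stop above 2.5 N), for 0.04 s.
3. the clip is swung back onto the tile (0.6 to 0.9 rad, pressing on it) and the tile is still within 2 mm of the stop (value of joint clip between 0.6 and 0.9 rad and contact force between clip_lift and tile above 1.5 N and x of tile_front in the frame of stop_face above -0.002 m), for 0.2 s.
At the end, for the whole second after the job is handed in: The tile lies flat and still in the channel within 2 mm of the stop, and the clip rests on its edge at 0.6 to 0.9 rad, pressing on it with more than 1.5 N (all of step 3 and angle between tile's own z axis and vertical below 0.04 rad and linear speed of tile below 0.01 m/s); the robot touches nothing.
It fails at once if the tile is pressed against the stop with more than 14 N (contact force between tile and stop above 14 N).
It fails at once if the clip is forced against the tile with more than 12 N (contact force between clip_lift and tile above 12 N).
It fails at once if a thing beside the jig is moved by more than 20 mm (distance of any of orange_jar, pink_pot, green_vial, brush_5, white_tub from where it was at the start of the episode above 0.02 m).
It also fails if it takes over 64 s, if anything falls off the work surface, if the arm or the gripper's body presses on something with over 40 N, if the wrist force passes 120 N, or if a joint passes its speed limit or range.

ROBOT

A 7-joint arm with a two-finger parallel gripper is mounted at the origin on a cart in front of the work surface, level with it; the furniture and walls round the work are solid. World frame = base frame: x ahead of the robot, y to its left, z up, the work surface at z = 0. Lengths are in m, angles in rad, forces in N, time in s.
With the tool pointing down it reaches from about 0.425 to 0.875 m from the base axis. Payload 4.7 kg.
Tool frame: the origin (TCP) lies between the finger pads; the fingertips stand 14 mm ahead of it and the grasp point (between the pads) lies 5 mm behind it; z points along the fingers, y is the line along which they close (so a half turn about z gives the same grasp; the last joint's range is limited). The gripper opens to 87 mm and grips with 3 to 60 N. Pads are 19 mm wide; open, the fingers measure 117 mm over their backs; the gripper's body (75 mm by 190 mm) begins 51 mm behind the grasp point.
Start: joints at [1.25, 0.321, -0.07, 1.45, 0.023, 1.371, -0.057], TCP at [0.214, -0.614, 0.237] pointing down, gripper open.
Joint ranges: [-2.86, 2.86], [-0.3, 2.09], [-1.38, 1.24], [0.06, 2.45], [-1.56, 4.7], [0.09, 2.05], [-2.69, 2.69]. Speed limits (rad/s): [2.57, 2.57, 3.14, 3.14, 3.14, 3.14, 3.14].

INTERFACE

Orientations are given as a rotation vector (axis times angle).
In Python, from bench import ctrl gives the robot as it stands.
- The arm moves only by the tool step_arm, never from a script. Its argument "commands" is a list of rows, each an object with "travel": the shift along the tool's x, y, z in m, a list of three; "turn": the turn, a rotation vector about the tool's x, y, z in degrees, a list of three. A call has 1 to 5 rows; each row is the pose to reach, as a shift and turn from the pose commanded when the call began, along the tool's axes at that moment; what a row does not reach only later rows make up. A row lasts 1/10 s, in which the tool goes at most 50 mm and 8.59 degrees, less where a joint would pass 70% of its speed; a pose out of reach is approached as far as the arm can. A call with a gripper value outside its range is refused whole. "gripper" is the opening, from 0 (shut) to 1 (fully open), set as the call begins (left out, the last holds). The fingers move at their own pace and stop on an object; "force" is the grip in N (left out, the last holds). Time passes only in rows, so rows that repeat a pose let the fingers close. It gives the time, the measured TCP pose, the force, the opening and the grip force at its end, in the units of the state.
- ctrl.get_state(): the state, without advancing time (a new reading comes with each control period).
- ctrl.get_image(name): name is "side" or "top"; returns the picture (480x640x3 uint8, red, green, blue); there is no depth.
- ctrl.camera_model(name): a dict with "fx", "fy", "cx", "cy" (pixels), "R" (3x3) and "t" (3): a world point X has camera coordinates R X + t. Camera axes: x right, y down, z forward; pixel columns grow to the right and rows downward; lengths in m; the calibration is good to about 2 mm. A picture is of the moment at which its call begins. camera_model takes no time and is no camera call.
- ctrl.close_job(): hands the job in; it is judged then, once.
The state is a dict: "time": time; "joint_positions": joint angles; "qd": joint speeds; "joint_torque": joint torques, N m; "position": TCP position; "tool_rot": TCP orientation; "ft_force": force on the tool from outside, world axes, zero at the start; "torque": the same for the moment, N m; "grip_width": opening from 0.0 (shut) to 1.0 (fully open); "grip_force": force on a finger pad.
Only numpy, scipy, OpenCV 4.12 (cv2) and the standard library are available. Lean on these libraries where they do the work, as an engineer would, in place of code of your own. Each camera call takes 0.05 s, during which the arm holds its last target. There are 200 camera calls.

## Working session

There is one attempt and no reset: what is moved stays moved. The work goes in short steps, Python scripts to look and compute and a tool call to move; the robot and the scene stay as the last step left them, time stands still between calls to the robot, and variables do not carry over. Pictures are saved under pics/ and viewed, at most 10 in all, crops included, and the job is handed in when it is done.

Besides the shell and the picture viewer there is one more tool, called after "Emit:" as name(argument=value, ...) on one line, values as JSON. step_arm: Moves the arm, as the interface text tells. Its arguments: {"type":"object","properties":{"commands":{"type":"array"},"gripper":{"type":"number"},"force":{"type":"number"}},"required":["commands"]}

```bash
mkdir -p pics; python3 - <<'E'
from bench import ctrl
import cv2
for n in("side","top"):
    cv2.imwrite(f"pics/{n}0.png",ctrl.get_image(n)[:,:,::-1]); print(n,ctrl.camera_model(n))
s=ctrl.get_state();print(s)
E
```

```text
side {'fx': 577.5231636804998, 'fy': 577.5231636804998, 'cx': 326.26951569144404, 'cy': 239.47004755425291, 'R': array([[ 0.98547874, -0.16793427,  0.02509431],
       [-0.0650245 , -0.50976758, -0.85785128],
       [ 0.1568549 ,  0.84376246, -0.51328496]]), 't': array([-0.5020315 ,  0.05298487,  1.00897362])}
top {'fx': 458.2505496203598, 'fy': 458.2505496203598, 'cx': 314.97619979010875, 'cy': 232.33717813428873, 'R': array([[-0.0119716 , -0.99979482, -0.01634015],
       [-0.99518877,  0.01350244, -0.09704123],
       [ 0.09724195,  0.01509979, -0.99514622]]), 't': array([-0.0906856,  0.5224207,  0.9069864])}
{'time': 0.1, 'joint_positions': array([ 1.2501128 ,  0.32174448, -0.07003295,  1.45152524,  0.02261936,
        1.37081201, -0.05688263]), 'qd': array([-5.80310805e-06, -2.88424605e-03, -1.12879262e-03, -3.80803387e-03,
       -1.71835773e-03, -2.44099796e-03, -9.94705098e-04]), 'joint_torque': array([ 1.27294002e-04, -4.92570090e+01, -4.05418044e-01, -3.13400495e+01,
       -6.41066954e-02,  3.94306169e-02,  6.34714911e-05]), 'position': array([ 0.21333381, -0.61350424,  0.23558726]), 'tool_rot': array([-3.09605097e+00, -5.23147754e-01,  6.42405025e-04]), 'ft_force': array([-0.40968416,  0.26052824, -0.32775263]), 'torque': array([ 0.00750063, -0.00294981, -0.01207249]), 'grip_force': 0.0, 'grip_width': 0.9978258903164032}
```

View pics/side0.png

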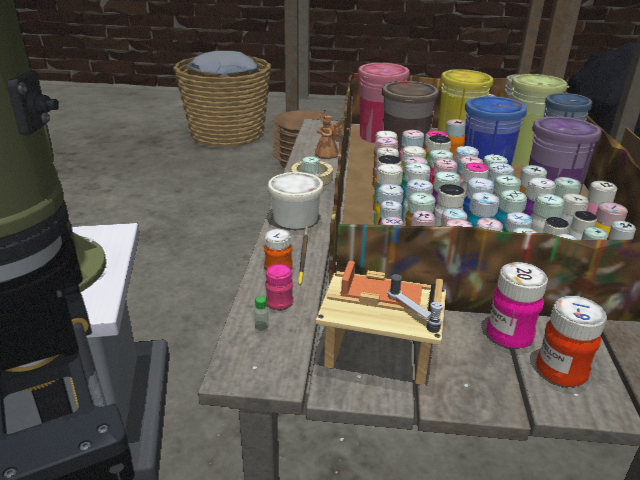

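View pics/top0.png

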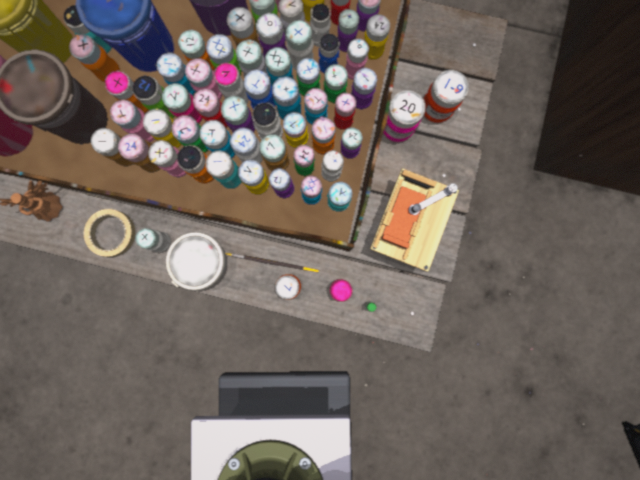

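The side view shows the jig around (380,310), with the clip post near (396,285) and the pivot near (435,315). In the top view the jig is around (415,220), the post at about (413,210) and the pivot at (453,189). I'll zoom in on both.

```bash
python3 - <<'E'
import cv2,numpy as np
a=cv2.imread("pics/top0.png")[165:275,365:470]; b=cv2.imread("pics/side0.png")[255:365,312:450]
a=cv2.resize(a,None,fx=5,fy=5,interpolation=cv2.INTER_CUBIC)[:,:]
b=cv2.resize(b,None,fx=5,fy=5,interpolation=cv2.INTER_CUBIC)
cv2.imwrite("pics/topc.png",a);cv2.imwrite("pics/sidec.png",b)
E
```

```text
(no output)
```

View pics/topc.png

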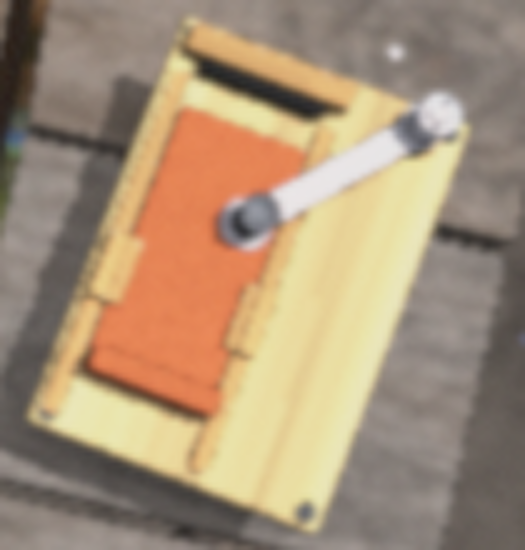

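View pics/sidec.png

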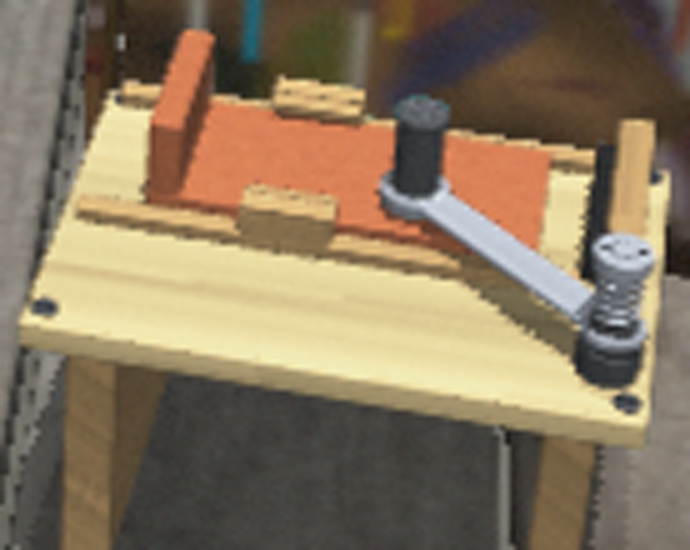

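```bash
cat > fit.py <<'E'
import numpy as np
from bench import ctrl
from scipy.optimize import least_squares
C={n:ctrl.camera_model(n) for n in("side","top")}
def proj(n,X):
    c=C[n];p=c["R"]@X+c["t"];return np.array([c["fx"]*p[0]/p[2]+c["cx"],c["fy"]*p[1]/p[2]+c["cy"]])
def pix(n,uv):
    o=(365,165) if n=="top" else (312,255);return (np.array(uv)+.5)/5-.5+o
def world(j,P):
    c,s=np.cos(j[2]),np.sin(j[2]);return np.array([j[0]+c*P[0]-s*P[1],j[1]+s*P[0]+c*P[1],P[2]])
def post(q,z=.1315):return [.070-.075*np.cos(q),-.060+.075*np.sin(q),z]
E
python3 - <<'E'
from fit import *
J=[("top",(188,18),(82,36,90)),("top",(28,418),(-85,36,90)),("top",(315,533),(-85,-80,90)),("top",(470,125),(82,-80,90)),("top",(440,110),(70,-60,129)),
("side",(22,325),(-85,-80,90)),("side",(650,412),(82,-80,90)),("side",(112,92),(-85,36,90)),("side",(672,172),(82,36,90)),("side",(622,248),(70,-60,129))]
T=[("top",(180,108),(55,25,98)),("top",(306,150),(55,-25,98)),("top",(90,372),(-55,25,122)),("top",(208,412),(-55,-25,122)),
("side",(550,150),(55,25,98)),("side",(152,122),(-55,-25,122)),("side",(188,32),(-55,25,122))]
P=[("side",(421,105)),("top",(257,213))]
def f(v):
    r=[proj(n,world(v,np.array(p)/1e3))-pix(n,u) for n,u,p in J]
    r+=[proj(n,world(v,np.array(p)/1e3+[v[3],0,0]))-pix(n,u) for n,u,p in T]
    r+=[proj(n,world(v,post(v[4])))-pix(n,u) for n,u in P]
    return np.concatenate(r)
o=least_squares(f,[.6,-.25,1.2,-.01,.7]);print(o.x);print(o.fun.reshape(-1,2).round(1).tolist())
j=o.x
for nm,p in[("post",post(j[4])),("post.15",post(.15)),("post.75",post(.75)),("pivot",[.07,-.06,.129]),("lugrear",[j[3]-.055,0,.114]),("lugfront",[j[3]-.045,0,.114]),("lug home",[-.05,0,.114])]:print(nm,world(j,p).round(4))
from scipy.spatial.transform import Rotation as R
print(R.from_rotvec(ctrl.get_state()["tool_rot"]).as_matrix().round(3))
# bystanders approx at z
def back(n,u,z):
    c=C[n];d=c["R"].T@np.array([(u[0]-c["cx"])/c["fx"],(u[1]-c["cy"])/c["fy"],1]);o=-c["R"].T@c["t"];return (o+d*(z-o[2])/d[2]).round(3)
for nm,u,z in[("pink",(340,290),.063),("vial",(371,307),.054),("jar20",(406,102),.09),("jar1",(448,90),.09),("crate",(350,240),.1),("orange",(288,288),.067)]:print(nm,back("top",u,z))
E
```

```text
[ 0.54821519 -0.26769481 -0.38898424 -0.00706366  0.68345896]
[[-0.5, -1.1], [0.2, 0.1], [0.9, -0.1], [0.5, -0.6], [0.2, 0.4], [-0.9, -1.4], [-0.1, 1.6], [-0.8, -2.0], [-0.4, -1.6], [0.7, -0.6], [0.9, -1.5], [0.7, -0.3], [-0.2, -1.3], [2.2, 0.8], [0.4, -0.9], [-1.1, -0.9], [-1.5, -1.9], [0.2, -0.4], [1.3, -0.3]]
post [ 0.5544 -0.2839  0.1315]
post.15 [ 0.5259 -0.3113  0.1315]
post.75 [ 0.5588 -0.2816  0.1315]
pivot [ 0.5902 -0.3498  0.129 ]
lugrear [ 0.4908 -0.2442  0.114 ]
lugfront [ 0.5    -0.2479  0.114 ]
lug home [ 0.502  -0.2487  0.114 ]
[[ 0.944  0.329 -0.001]
 [ 0.329 -0.944  0.002]
 [-0.    -0.002 -1.   ]]
pink [ 0.405 -0.145  0.063]
vial [ 0.372 -0.204  0.054]
jar20 [ 0.766 -0.278  0.09 ]
jar1 [ 0.789 -0.36   0.09 ]
crate [ 0.499 -0.164  0.1  ]
orange [ 0.41  -0.045  0.067]
```

Those crops fix the jig at yaw −22.3°, q ≈ 0.68, with the tile about 12 mm short of the stop. Before choosing the gripper yaw I'll check the crate height, and compute the cage moves in tool axes.

```bash
cat >> fit.py <<'E'
from scipy.spatial.transform import Rotation as R
J=np.array([ 0.54821519,-0.26769481,-0.38898424])
def go(xyz,yaw):
    "shift/turn in tool axes to reach xyz with tool down, tool-x at world yaw (deg)"
    s=ctrl.get_state();A=R.from_rotvec(s["tool_rot"]);B=R.from_euler("z",yaw,degrees=True)*R.from_euler("x",180,degrees=True)
    return (A.inv().apply(np.array(xyz)-s["position"])*1e3).round(1),np.degrees((A.inv()*B).as_rotvec()).round(1)
E
python3 - <<'E'
from fit import *
def tri(us,ut):
    return least_squares(lambda X:np.r_[proj("side",X)-us,proj("top",X)-ut],[.5,-.17,.1])
for us,ut in[((336,226),(352,243)),((345,75+150),(352,243)),((609,237),(340,195)),((603,186),(357,138))]:
    o=tri(us,ut);print(o.x.round(3),o.fun.round(1))
yaw=-45
for q,z in((.6835,.235),(.6835,.126)):print(go(world(J,post(q,z)),yaw))
E
```

```text
[ 0.491 -0.164  0.146] [-0.8  0.   0.1 -1. ]
[ 0.499 -0.166  0.147] [-4.7  0.3  0.8 -5.4]
[ 0.789 -0.21   0.089] [ -84.4   23.    30.5 -103.4]
[ 0.791 -0.216  0.189] [-61.3  19.1  23.  -71.1]
(array([ 430.4, -199.3,    0.9]), array([-0.1,  0.1, 64.2]))
(array([ 430.4, -199.1,  109.9]), array([-0.1,  0.1, 64.2]))
```

Emit:
step_arm(commands=[{"travel": [45, -20, 0], "turn": [0, 0, 8]}], gripper=0.4)

```text
time: 0.2
position: [0.242, -0.5841, 0.2352]
tool_rot: [3.128, 0.283, -0.009]
ft_force: [0.0, -1.0, -0.2]
grip_width: 0.966
grip_force: 0.0
```

Travel is in metres and I sent millimetres. The row limit capped that move and its direction was right, so I'll recompute from here.

```bash
python3 -c "
from fit import *
print(go(world(J,post(.6835,.235)),-58))"
```

```text
(array([ 361.1, -239.3,   -2. ]), array([ 0.2,  0.3, 68.3]))
```

Emit:
step_arm(commands=[{"travel": [0.2, -0.133, 0], "turn": [0, 0, 43]}, {"travel": [0.2, -0.133, 0], "turn": [0, 0, 43]}, {"travel": [0.2, -0.133, 0], "turn": [0, 0, 43]}, {"travel": [0.2, -0.133, 0], "turn": [0, 0, 43]}, {"travel": [0.2, -0.133, 0], "turn": [0, 0, 43]}])

```text
time: 0.7
position: [0.4183, -0.4121, 0.2362]
tool_rot: [-3.037, 0.803, 0.001]
ft_force: [-0.2, -0.5, -1.0]
grip_width: 0.535
grip_force: 0.0
```

```bash
python3 -c "
from fit import *
print(go(world(J,post(.6835,.235)),-58))"
```

```text
(array([  54.9, -178.7,    1.2]), array([ 0. ,  0. , 28.4]))
```

Emit:
step_arm(commands=[{"travel": [0.055, -0.179, 0], "turn": [0, 0, 28.4]}, {"travel": [0.055, -0.179, 0], "turn": [0, 0, 28.4]}, {"travel": [0.055, -0.179, 0], "turn": [0, 0, 28.4]}, {"travel": [0.055, -0.179, 0], "turn": [0, 0, 28.4]}, {"travel": [0.055, -0.179, 0], "turn": [0, 0, 28.4]}])

```text
time: 1.2
position: [0.5583, -0.2755, 0.2359]
tool_rot: [-2.755, 1.497, 0.001]
ft_force: [0.2, 0.4, -0.1]
grip_width: 0.402
grip_force: 0.0
```

```bash
python3 -c "
from fit import *
print(go(world(J,post(.6835,.155)),-58))"
```

```text
(array([ 5.2,  8.2, 80.8]), array([-0.3,  0.2,  1. ]))
```

Emit:
step_arm(commands=[{"travel": [0, 0, 0.04], "turn": [0, 0, 0]}, {"travel": [0, 0, 0.077], "turn": [0, 0, 0]}, {"travel": [0, 0, 0.077], "turn": [0, 0, 0]}, {"travel": [0, 0, 0.077], "turn": [0, 0, 0]}])

```text
time: 1.6
position: [0.5524, -0.2847, 0.1594]
tool_rot: [2.752, -1.516, -0.003]
ft_force: [0.4, -0.0, 1.0]
grip_width: 0.404
grip_force: 0.0
```

```bash
python3 -c "
from fit import *
print(go(world(J,post(.6835,.128)),-58),ctrl.get_state()['ft_force'])
import cv2
a=ctrl.get_image('side')[225:365,312:470,::-1];cv2.imwrite('pics/s1.png',cv2.resize(a,None,fx=4,fy=4,interpolation=cv2.INTER_CUBIC))"
```

```text
(array([ 0.4, -2.1, 31.4]), array([0. , 0.1, 0.3])) [ 0.36865093 -0.04374254  0.97355241]
```

View pics/s1.png

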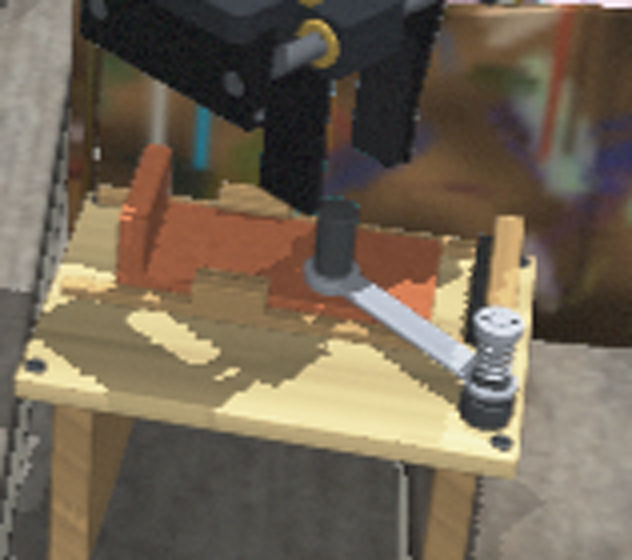

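The gap between the fingers appears to straddle the post: finger tips near (310,212) and (390,165), post top near (337,205). I'll check that numerically.

```bash
python3 -c "
from fit import *
s=ctrl.get_state();A=R.from_rotvec(s['tool_rot'])
for y in(-32,-17.5,17.5,32):
  for x in(-9.5,9.5):
    p=proj('side',s['position']+A.apply(np.array([x,y,14])/1e3));print(x,y,((p-[312,225])*4).round())
print('post',((proj('side',world(J,post(.6835)))-[312,225])*4).round(), ((proj('side',s['position']+A.apply([0,0,.032]))-[312,225])*4).round())"
```

```text
-9.5 -32 [380. 121.]
9.5 -32 [422. 144.]
-9.5 -17.5 [352. 135.]
9.5 -17.5 [394. 159.]
-9.5 17.5 [283. 172.]
9.5 17.5 [325. 196.]
-9.5 32 [253. 187.]
9.5 32 [295. 212.]
post [336. 201.] [334. 209.]
```

Emit:
step_arm(commands=[{"travel": [0, -0.002, 0.01]}, {"travel": [0, -0.002, 0.02]}, {"travel": [0, -0.002, 0.03]}, {"travel": [0, -0.002, 0.03]}])

```text
$.commands[0]: bad value
```

Emit:
step_arm(commands=[{"travel": [0, 0, 0]}, {"travel": [0, 0, 0]}, {"travel": [0, 0, 0]}], gripper=0.26, force=3)

```text
$.commands[0]: bad value
```

```bash
python3 -c "
from fit import *
print(ctrl.get_state()['position'],ctrl.get_state()['ft_force'])
for q in (.6835,.6,.5,.4,.3,.2,.1,.05): print(q,go(world(J,post(q,.1285)),-58))
import cv2
a=ctrl.get_image('side')[225:365,312:470,::-1];cv2.imwrite('pics/s2.png',cv2.resize(a,None,fx=4,fy=4,interpolation=cv2.INTER_CUBIC))"
```

```text
[ 0.55357246 -0.28511854  0.1610852 ] [-0.04992109  0.67926283  0.25493318]
0.6835 (array([-0.7, -1.3, 32.6]), array([-0.1, -0.1,  0.3]))
0.6 (array([-0.8,  4.9, 32.6]), array([-0.1, -0.1,  0.3]))
0.5 (array([-0.3, 12.4, 32.6]), array([-0.1, -0.1,  0.3]))
0.4 (array([ 1. , 19.8, 32.6]), array([-0.1, -0.1,  0.3]))
0.3 (array([ 2.9, 27. , 32.6]), array([-0.1, -0.1,  0.3]))
0.2 (array([ 5.6, 34. , 32.6]), array([-0.1, -0.1,  0.3]))
0.1 (array([ 9. , 40.7, 32.6]), array([-0.1, -0.1,  0.3]))
0.05 (array([11. , 43.9, 32.6]), array([-0.1, -0.1,  0.3]))
```

View pics/s2.png

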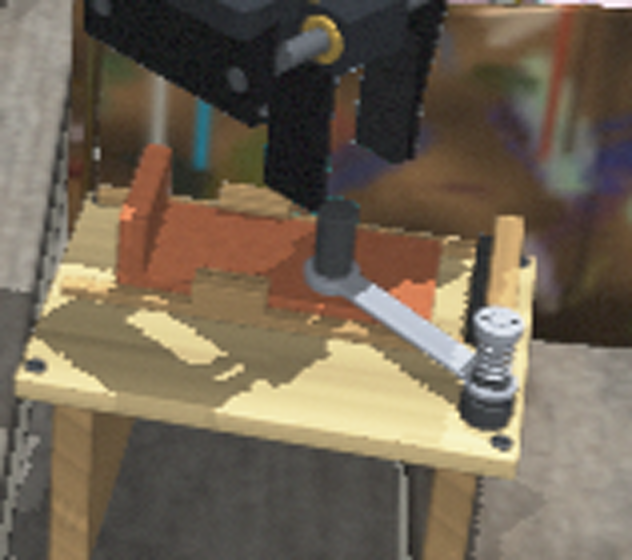

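The moves were refused because the turn field was missing, so nothing has changed. Now I'll descend over the post with both fields given.

Emit:
step_arm(commands=[{"travel": [0, -0.0015, 0.01], "turn": [0, 0, 0]}, {"travel": [0, -0.0015, 0.02], "turn": [0, 0, 0]}, {"travel": [0, -0.0015, 0.03], "turn": [0, 0, 0]}, {"travel": [0, -0.0015, 0.031], "turn": [0, 0, 0]}, {"travel": [0, -0.0015, 0.031], "turn": [0, 0, 0]}])

```text
time: 2.2
position: [0.5538, -0.2837, 0.1278]
tool_rot: [2.752, -1.516, -0.002]
ft_force: [-0.2, 0.8, -0.1]
grip_width: 0.402
grip_force: 0.0
```

Emit:
step_arm(commands=[{"travel": [0, 0, 0], "turn": [0, 0, 0]}, {"travel": [0, 0, 0], "turn": [0, 0, 0]}, {"travel": [0, 0, 0], "turn": [0, 0, 0]}], gripper=0.26, force=3)

```text
time: 2.5
position: [0.5544, -0.284, 0.129]
tool_rot: [2.752, -1.516, 0.001]
ft_force: [-0.5, 0.9, -0.9]
grip_width: 0.279
grip_force: 0.0
```

```bash
python3 -c "
from fit import *
print(ctrl.get_state()['position'],ctrl.get_state()['ft_force'])
for q in (.6835,.6,.5,.4,.3,.2,.1,.05): print(q,go(world(J,post(q,.1285)),-58))"
```

```text
[ 0.55443595 -0.28395351  0.12899493] [-0.50030741  0.85905422 -0.86613572]
0.6835 (array([-0.1,  0. ,  0.5]), array([-0. , -0. ,  0.3]))
0.6 (array([-0.2,  6.3,  0.5]), array([-0. , -0. ,  0.3]))
0.5 (array([ 0.3, 13.7,  0.5]), array([-0. , -0. ,  0.3]))
0.4 (array([ 1.5, 21.1,  0.5]), array([-0. , -0. ,  0.3]))
0.3 (array([ 3.5, 28.4,  0.5]), array([-0. , -0. ,  0.3]))
0.2 (array([ 6.2, 35.4,  0.5]), array([-0. , -0. ,  0.3]))
0.1 (array([ 9.6, 42. ,  0.5]), array([-0. , -0. ,  0.3]))
0.05 (array([11.5, 45.3,  0.5]), array([-0. , -0. ,  0.3]))
```

Emit:
step_arm(commands=[{"travel": [0, 0.004, 0], "turn": [0, 0, 0]}, {"travel": [0, 0.008, 0], "turn": [0, 0, 0]}, {"travel": [0, 0.012, 0], "turn": [0, 0, 0]}, {"travel": [0.001, 0.016, 0], "turn": [0, 0, 0]}, {"travel": [0.001, 0.02, 0], "turn": [0, 0, 0]}])

```text
time: 3.0
position: [0.5374, -0.2959, 0.1285]
tool_rot: [2.751, -1.516, 0.0]
ft_force: [-0.5, 0.4, -1.0]
grip_width: 0.258
grip_force: 0.5
```

Emit:
step_arm(commands=[{"travel": [0.001, 0.004, 0], "turn": [0, 0, 0]}, {"travel": [0.002, 0.008, 0], "turn": [0, 0, 0]}, {"travel": [0.003, 0.012, 0], "turn": [0, 0, 0]}, {"travel": [0.005, 0.016, 0], "turn": [0, 0, 0]}, {"travel": [0.007, 0.02, 0], "turn": [0, 0, 0]}])

```text
time: 3.5
position: [0.5244, -0.3126, 0.1286]
tool_rot: [2.751, -1.516, 0.0]
ft_force: [-0.5, 0.5, 0.4]
grip_width: 0.258
grip_force: 0.1
```

Emit:
step_arm(commands=[{"travel": [0.002, 0.003, 0], "turn": [0, 0, 0]}, {"travel": [0.004, 0.006, 0], "turn": [0, 0, 0]}, {"travel": [0.004, 0.006, 0], "turn": [0, 0, 0]}, {"travel": [0.004, 0.006, 0], "turn": [0, 0, 0]}])

```text
time: 3.9
position: [0.5217, -0.3187, 0.1285]
tool_rot: [2.751, -1.516, 0.0]
ft_force: [0.5, 0.3, -0.2]
grip_width: 0.263
grip_force: 0.0
```

```bash
python3 -c "
from fit import *
print(ctrl.get_state()['position'],ctrl.get_state()['ft_force'])
for q in (.2,.05): print(q,go(world(J,post(q,.1285)),-58))
import cv2
a=ctrl.get_image('side')[225:365,312:470,::-1];cv2.imwrite('pics/s3.png',cv2.resize(a,None,fx=4,fy=4,interpolation=cv2.INTER_CUBIC))"
```

```text
[ 0.52168385 -0.31867969  0.12854526] [ 0.47396641  0.34159615 -0.20669143]
0.2 (array([ -5.6, -10.9,   0. ]), array([ 0. , -0. ,  0.3]))
0.05 (array([-0.3, -1. ,  0. ]), array([ 0. , -0. ,  0.3]))
```

View pics/s3.png

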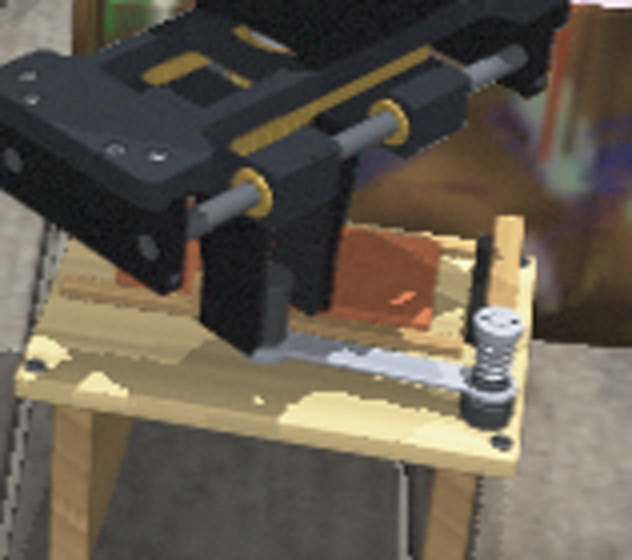

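The clip is parked beside the channel, with the arm nearly parallel to the rails. The tile front edge is still at about (437,240), so it was not dragged. I'll lift and go behind the lug.

Emit:
step_arm(commands=[{"travel": [0, 0, -0.04], "turn": [0, 0, 0]}, {"travel": [0, 0, -0.07], "turn": [0, 0, 0]}, {"travel": [0, 0, -0.07], "turn": [0, 0, 8]}, {"travel": [0, 0, -0.07], "turn": [0, 0, 16]}, {"travel": [0, 0, -0.07], "turn": [0, 0, 24]}], gripper=0)

```text
time: 4.45
position: [0.522, -0.3184, 0.199]
tool_rot: [-2.371, 2.061, -0.001]
ft_force: [-0.0, 0.3, -1.0]
grip_width: 0.007
grip_force: 0.0
```

Emit:
step_arm(commands=[{"travel": [0, 0, 0], "turn": [0, 0, 8]}, {"travel": [0, 0, 0], "turn": [0, 0, 16]}, {"travel": [0, 0, 0], "turn": [0, 0, 24]}, {"travel": [0, 0, 0], "turn": [0, 0, 30]}, {"travel": [0, 0, 0], "turn": [0, 0, 30]}])

```text
time: 4.95
position: [0.5174, -0.3189, 0.1848]
tool_rot: [1.931, -2.468, -0.055]
ft_force: [0.1, -0.6, -1.0]
grip_width: 0.01
grip_force: 0.0
```

```bash
python3 -c "
from fit import *
print(ctrl.get_state()['position'],ctrl.get_state()['joint_positions'][[5,6]])
print(go(world(J,[-.092,0,.198]),-112.3),go(world(J,[-.092,0,.113]),-112.3))"
```

```text
[ 0.51739566 -0.31889872  0.18475567] [ 1.30443712 -2.68005825]
(array([-70.7,  73.8,  -9.8]), array([1.9, 0.8, 8.4])) (array([-69.3,  71.1,  75.2]), array([1.9, 0.8, 8.4]))
```

Joint 7 is close to its limit, so I'll use the equivalent half-turned yaw of +67.7°.

Emit:
step_arm(commands=[{"travel": [0, 0, -0.01], "turn": [0, 0, -8.5]}, {"travel": [0, 0, -0.01], "turn": [0, 0, -17]}, {"travel": [0, 0, -0.01], "turn": [0, 0, -25.5]}, {"travel": [0, 0, -0.01], "turn": [0, 0, -34]}, {"travel": [0, 0, -0.01], "turn": [0, 0, -42.5]}])

```text
time: 5.45
position: [0.5182, -0.3187, 0.1946]
tool_rot: [-2.704, 1.588, 0.055]
ft_force: [0.4, 0.4, 0.3]
grip_width: 0.007
grip_force: 0.0
```

Emit:
step_arm(commands=[{"travel": [0, 0, 0], "turn": [0, 0, -8.5]}, {"travel": [0, 0, 0], "turn": [0, 0, -17]}, {"travel": [0, 0, 0], "turn": [0, 0, -25.5]}, {"travel": [0, 0, 0], "turn": [0, 0, -34]}, {"travel": [0, 0, 0], "turn": [0, 0, -42.5]}])

```text
time: 5.95
position: [0.5181, -0.3189, 0.1947]
tool_rot: [-3.083, 0.499, 0.048]
ft_force: [-0.4, 0.2, -0.1]
grip_width: 0.005
grip_force: 0.0
```

Emit:
step_arm(commands=[{"travel": [0, 0, 0], "turn": [0, 0, -8.5]}, {"travel": [0, 0, 0], "turn": [0, 0, -17]}, {"travel": [0, 0, 0], "turn": [0, 0, -25.5]}, {"travel": [0, 0, 0], "turn": [0, 0, -34]}, {"travel": [0, 0, 0], "turn": [0, 0, -42.5]}])

```text
time: 6.45
position: [0.5181, -0.3189, 0.1947]
tool_rot: [-3.044, -0.651, 0.034]
ft_force: [0.6, 0.2, -0.3]
grip_width: 0.006
grip_force: 0.0
```

```bash
python3 -c "
from fit import *
print(ctrl.get_state()['position'],ctrl.get_state()['joint_positions'][[5,6]])
print(go(world(J,[-.092,0,.198]),67.7))"
```

```text
[ 0.51812186 -0.3189094   0.19466978] [ 1.31061638 -0.54445215]
(array([ -15.1, -101.1,    0.2]), array([ -2.1,   0.2, -43.6]))
```

Emit:
step_arm(commands=[{"travel": [-0.015, -0.101, 0], "turn": [-2.1, 0.2, -43.6]}, {"travel": [-0.015, -0.101, 0], "turn": [-2.1, 0.2, -43.6]}, {"travel": [-0.015, -0.101, 0], "turn": [-2.1, 0.2, -43.6]}, {"travel": [-0.015, -0.101, 0], "turn": [-2.1, 0.2, -43.6]}, {"travel": [-0.015, -0.101, 0], "turn": [-2.1, 0.2, -43.6]}])

```text
time: 6.95
position: [0.4636, -0.2321, 0.1985]
tool_rot: [2.618, 1.736, 0.002]
ft_force: [0.4, -1.1, 0.1]
grip_width: 0.006
grip_force: 0.0
```

```bash
python3 -c "
from fit import *
print(ctrl.get_state()['position'],ctrl.get_state()['joint_positions'][[5,6]])
print(go(world(J,[-.092,0,.198]),67.7))"
```

```text
[ 0.46363922 -0.23206535  0.19848478] [1.24582915 0.03292955]
(array([-0.9, -0.2,  0.5]), array([ 0. , -0. , -0.6]))
```

Emit:
step_arm(commands=[{"travel": [-0.001, 0, 0.03], "turn": [0, 0, -0.6]}, {"travel": [-0.001, 0, 0.055], "turn": [0, 0, -0.6]}, {"travel": [-0.001, 0, 0.075], "turn": [0, 0, -0.6]}, {"travel": [-0.001, 0, 0.085], "turn": [0, 0, -0.6]}, {"travel": [-0.001, 0, 0.085], "turn": [0, 0, -0.6]}])

```text
time: 7.45
position: [0.4624, -0.2332, 0.112]
tool_rot: [-2.613, -1.739, 0.002]
ft_force: [0.2, 0.5, 0.5]
grip_width: 0.003
grip_force: 0.0
```

```bash
python3 -c "
from fit import *
s=ctrl.get_state();print(s['position'],s['ft_force'],R.from_euler('z',-J[2]).apply(s['position']-[*J[:2],0]))
import cv2
a=ctrl.get_image('side')[225:365,312:470,::-1];cv2.imwrite('pics/s4.png',cv2.resize(a,None,fx=4,fy=4,interpolation=cv2.INTER_CUBIC))"
```

```text
[ 0.46235942 -0.23322019  0.11196182] [0.22239794 0.49595474 0.54922627] [-0.09251635 -0.0006615   0.11196182]
```

View pics/s4.png

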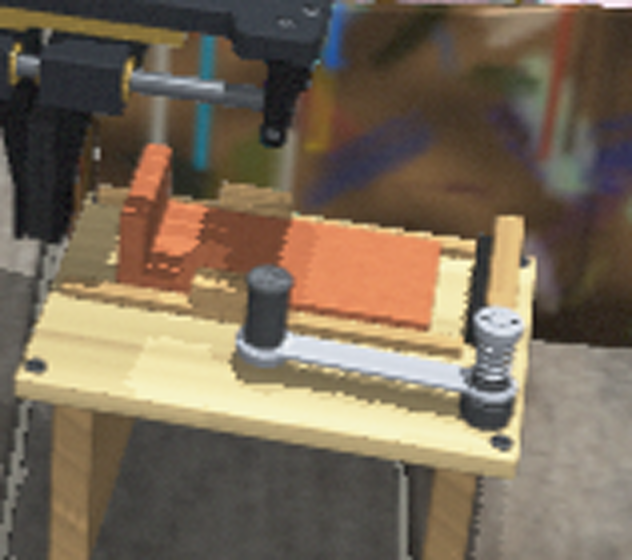

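The clip sits at roughly q ≈ 0.1, well clear, and the fingers are behind the lug. Now I'll push along tool +y.

Emit:
step_arm(commands=[{"travel": [0, 0.003, 0], "turn": [0, 0, 0]}, {"travel": [0, 0.006, 0], "turn": [0, 0, 0]}, {"travel": [0, 0.009, 0], "turn": [0, 0, 0]}, {"travel": [0, 0.012, 0], "turn": [0, 0, 0]}, {"travel": [0, 0.014, 0], "turn": [0, 0, 0]}])

```text
time: 8.0
position: [0.4766, -0.2394, 0.1134]
tool_rot: [-2.616, -1.74, -0.001]
ft_force: [-0.0, 1.0, -0.7]
grip_width: 0.007
grip_force: 0.0
```

Emit:
step_arm(commands=[{"travel": [0, 0.0015, 0], "turn": [0, 0, 0]}, {"travel": [0, 0.003, 0], "turn": [0, 0, 0]}, {"travel": [0, 0.0045, 0], "turn": [0, 0, 0]}, {"travel": [0, 0.006, 0], "turn": [0, 0, 0]}])

```text
time: 8.4
position: [0.4816, -0.2415, 0.1131]
tool_rot: [-2.615, -1.74, -0.0]
ft_force: [-0.8, 0.7, 1.1]
grip_width: 0.005
grip_force: 0.4
```

```bash
cat > st.py <<'E'
from fit import *
s=ctrl.get_state();I=R.from_euler('z',-J[2]);print(s['time'],I.apply(s['position']-[*J[:2],0]).round(4),I.apply(s['ft_force']).round(2))
import cv2
a=ctrl.get_image('side')
h=cv2.cvtColor(a,cv2.COLOR_RGB2HSV)[225:310,345:422];m=((h[:,:,0]<12)&(h[:,:,1]>150)&(h[:,:,2]>100)).astype(np.uint8)
ys,xs=np.where(m);print('orange max col',xs.max()+345,'p99',np.percentile(xs,99)+345)
E
python3 st.py
```

```text
8.4 [-0.0715 -0.001   0.1131] [-1.05  0.36  1.06]
orange max col 421 p99 417.0
```

Emit:
step_arm(commands=[{"travel": [0, 0.001, 0], "turn": [0, 0, 0]}, {"travel": [0, 0.002, 0], "turn": [0, 0, 0]}, {"travel": [0, 0.003, 0], "turn": [0, 0, 0]}, {"travel": [0, 0.004, 0], "turn": [0, 0, 0]}])

```text
time: 8.85
position: [0.4853, -0.243, 0.1131]
tool_rot: [-2.615, -1.74, -0.0]
ft_force: [0.3, -0.0, -0.3]
grip_width: 0.006
grip_force: 0.4
```

```bash
sed -i 's/422/408/' st.py; python3 st.py
```

```text
8.85 [-0.0676 -0.0011  0.1131] [ 0.27  0.07 -0.33]
orange max col 407 p99 407.0
```

Emit:
step_arm(commands=[{"travel": [0, 0.0005, 0], "turn": [0, 0, 0]}, {"travel": [0, 0.001, 0], "turn": [0, 0, 0]}, {"travel": [0, 0.0015, 0], "turn": [0, 0, 0]}])

```text
time: 9.2
position: [0.4867, -0.2436, 0.1131]
tool_rot: [-2.615, -1.74, -0.0]
ft_force: [-0.2, 0.9, 0.4]
grip_width: 0.007
grip_force: 0.3
```

Emit:
step_arm(commands=[{"travel": [0, 0.0005, 0], "turn": [0, 0, 0]}, {"travel": [0, 0.001, 0], "turn": [0, 0, 0]}, {"travel": [0, 0.0015, 0], "turn": [0, 0, 0]}])

```text
time: 9.5
position: [0.4881, -0.2442, 0.1131]
tool_rot: [-2.615, -1.74, -0.0]
ft_force: [-0.7, -1.0, 0.6]
grip_width: 0.004
grip_force: 0.3
```

Emit:
step_arm(commands=[{"travel": [0, 0.0005, 0], "turn": [0, 0, 0]}, {"travel": [0, 0.001, 0], "turn": [0, 0, 0]}, {"travel": [0, 0.0015, 0], "turn": [0, 0, 0]}])

```text
time: 9.8
position: [0.4895, -0.2448, 0.1131]
tool_rot: [-2.615, -1.74, -0.0]
ft_force: [-0.5, -0.0, -1.2]
grip_width: 0.007
grip_force: 0.3
```

```bash
python3 st.py; python3 -c "
from bench import ctrl
import cv2
a=ctrl.get_image('side')[225:365,312:470,::-1];cv2.imwrite('pics/s5.png',cv2.resize(a,None,fx=4,fy=4,interpolation=cv2.INTER_CUBIC))"
```

```text
9.8 [-0.063  -0.0011  0.1131] [-0.5  -0.22 -1.24]
orange max col 407 p99 407.0
```

View pics/s5.png

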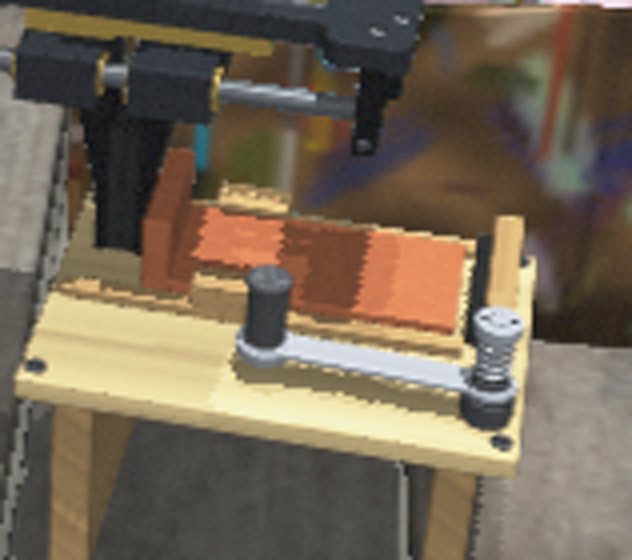

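The tile front moved from about column 437 to 463, and the pad is at about 477, which leaves roughly 4–5 mm. I'll continue gently.

Emit:
step_arm(commands=[{"travel": [0, 0.0007, 0], "turn": [0, 0, 0]}, {"travel": [0, 0.0014, 0], "turn": [0, 0, 0]}, {"travel": [0, 0.002, 0], "turn": [0, 0, 0]}, {"travel": [0, 0.002, 0], "turn": [0, 0, 0]}])

```text
time: 10.3
position: [0.4914, -0.2456, 0.1131]
tool_rot: [-2.616, -1.74, -0.0]
ft_force: [-0.6, 0.6, 0.1]
grip_width: 0.007
grip_force: 0.2
```

Emit:
step_arm(commands=[{"travel": [0, 0.0005, 0], "turn": [0, 0, 0]}, {"travel": [0, 0.001, 0], "turn": [0, 0, 0]}, {"travel": [0, 0.001, 0], "turn": [0, 0, 0]}])

```text
time: 10.6
position: [0.4923, -0.246, 0.1131]
tool_rot: [-2.615, -1.74, -0.0]
ft_force: [-0.1, -0.4, -0.1]
grip_width: 0.002
grip_force: 0.2
```

Emit:
step_arm(commands=[{"travel": [0, 0.0005, 0], "turn": [0, 0, 0]}, {"travel": [0, 0.001, 0], "turn": [0, 0, 0]}, {"travel": [0, 0.001, 0], "turn": [0, 0, 0]}])

```text
time: 10.9
position: [0.493, -0.2462, 0.1131]
tool_rot: [-2.615, -1.739, 0.0]
ft_force: [-1.4, 0.2, 0.8]
grip_width: 0.004
grip_force: 0.7
```

Emit:
step_arm(commands=[{"travel": [0, 0.0005, 0], "turn": [0, 0, 0]}, {"travel": [0, 0.0005, 0], "turn": [0, 0, 0]}])

```text
time: 11.1
position: [0.4933, -0.2463, 0.1131]
tool_rot: [-2.615, -1.739, 0.0]
ft_force: [-2.5, 1.4, 1.1]
grip_width: 0.01
grip_force: 1.5
```

Emit:
step_arm(commands=[{"travel": [0, 0.0005, 0], "turn": [0, 0, 0]}, {"travel": [0, 0.0005, 0], "turn": [0, 0, 0]}])

```text
time: 11.3
position: [0.4936, -0.2465, 0.113]
tool_rot: [-2.614, -1.739, 0.001]
ft_force: [-3.8, 2.9, 2.6]
grip_width: 0.009
grip_force: 2.3
```

Emit:
step_arm(commands=[{"travel": [0, 0.0005, 0], "turn": [0, 0, 0]}, {"travel": [0, 0.0005, 0], "turn": [0, 0, 0]}])

```text
time: 11.5
position: [0.4939, -0.2466, 0.113]
tool_rot: [-2.614, -1.739, 0.001]
ft_force: [-6.0, 1.6, 3.0]
grip_width: 0.005
grip_force: 3.0
```

```bash
python3 st.py|head -1
```

```text
11.5 [-0.0583 -0.0011  0.113 ] [-6.11 -0.82  2.97]
```

Pressed home at about 6 N. I'll back off slowly.

Emit:
step_arm(commands=[{"travel": [0, -0.0004, 0], "turn": [0, 0, 0]}, {"travel": [0, -0.0008, 0], "turn": [0, 0, 0]}, {"travel": [0, -0.0012, 0], "turn": [0, 0, 0]}, {"travel": [0, -0.0016, 0], "turn": [0, 0, 0]}, {"travel": [0, -0.002, 0], "turn": [0, 0, 0]}])

```text
time: 12.05
position: [0.4932, -0.2463, 0.1132]
tool_rot: [2.615, 1.74, 0.001]
ft_force: [0.0, 0.4, -0.3]
grip_width: 0.006
grip_force: 0.4
```

Emit:
step_arm(commands=[{"travel": [0, -0.0006, 0], "turn": [0, 0, 0]}, {"travel": [0, -0.0014, 0], "turn": [0, 0, 0]}, {"travel": [0, -0.004, 0], "turn": [0, 0, 0]}, {"travel": [0, -0.009, 0], "turn": [0, 0, 0]}, {"travel": [0, -0.02, 0], "turn": [0, 0, 0]}])

```text
time: 12.55
position: [0.4741, -0.2384, 0.1132]
tool_rot: [2.616, 1.74, 0.0]
ft_force: [-0.2, -0.5, -0.6]
grip_width: 0.004
grip_force: 0.0
```

Emit:
step_arm(commands=[{"travel": [0, 0, -0.04], "turn": [0, 0, 0]}, {"travel": [0, 0, -0.08], "turn": [0, 0, 0]}, {"travel": [0, 0, -0.085], "turn": [0, 0, 8]}, {"travel": [0, 0, -0.085], "turn": [0, 0, 16]}, {"travel": [0, 0, -0.085], "turn": [0, 0, 24]}], gripper=0.4)

```text
time: 13.05
position: [0.4737, -0.2383, 0.1987]
tool_rot: [-2.924, -1.149, -0.002]
ft_force: [-0.4, 0.4, 0.3]
grip_width: 0.354
grip_force: 0.0
```

```bash
python3 -c "
from fit import *
import cv2
print(go(world(J,post(.1,.198)),-58))
c=[]
for n,o in(('side',(312,240)),('top',(365,165))):
    a=ctrl.get_image(n)[o[1]:o[1]+120,o[0]:o[0]+130,::-1];c.append(cv2.resize(a,None,fx=3,fy=4.9 if 0 else 3,interpolation=cv2.INTER_CUBIC))
cv2.imwrite('pics/s6.png',np.hstack(c))"
```

```text
(array([-15.1,  90.1,   0.7]), array([-0.000e+00, -1.000e-01,  1.009e+02]))
```

View pics/s6.png

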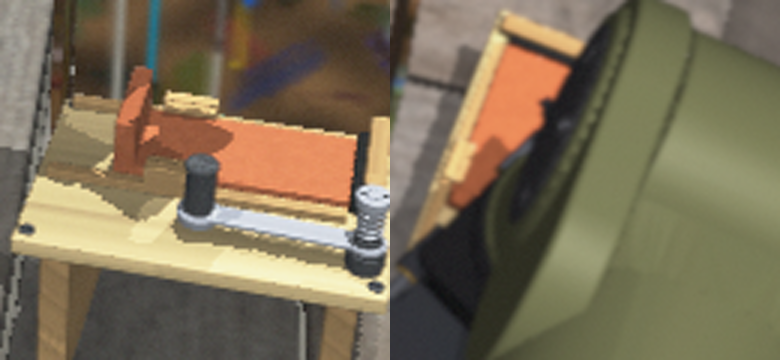

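The tile is home against the pad (front edge at about column 357, touching the black pad). The clip post top is at about side pixel (379.6,293.8). I'll work out q from that.

```bash
python3 -c "
from fit import *
o=least_squares(lambda q:proj('side',world(J,post(q[0],.129)))-[379.5,293.9],[.1]);print(o.x,o.fun)"
```

```text
[0.03343461] [-0.46211512 -0.14159158]
```

Emit:
step_arm(commands=[{"travel": [-0.01, 0.045, 0], "turn": [0, 0, 8.5]}, {"travel": [-0.015, 0.09, 0], "turn": [0, 0, 17]}, {"travel": [-0.015, 0.09, 0], "turn": [0, 0, 25.5]}, {"travel": [-0.015, 0.09, 0], "turn": [0, 0, 34]}, {"travel": [-0.015, 0.09, 0], "turn": [0, 0, 42.5]}])

```text
time: 13.65
position: [0.5244, -0.3144, 0.1973]
tool_rot: [-3.141, -0.016, 0.003]
ft_force: [0.3, 0.2, 0.4]
grip_width: 0.4
grip_force: 0.0
```

Emit:
step_arm(commands=[{"travel": [0, 0, 0], "turn": [0, 0, 8.5]}, {"travel": [0, 0, 0], "turn": [0, 0, 17]}, {"travel": [0, 0, 0], "turn": [0, 0, 25.5]}, {"travel": [0, 0, 0], "turn": [0, 0, 34]}, {"travel": [0, 0, 0], "turn": [0, 0, 42.5]}])

```text
time: 14.15
position: [0.5245, -0.314, 0.1979]
tool_rot: [-2.933, 1.122, 0.001]
ft_force: [0.7, 0.6, -0.4]
grip_width: 0.4
grip_force: 0.0
```

Emit:
step_arm(commands=[{"travel": [0, 0, 0], "turn": [0, 0, 8.5]}, {"travel": [0, 0, 0], "turn": [0, 0, 16]}, {"travel": [0, 0, 0], "turn": [0, 0, 16]}])

```text
time: 14.45
position: [0.5245, -0.314, 0.1978]
tool_rot: [-2.753, 1.513, 0.002]
ft_force: [0.4, -0.5, -0.6]
grip_width: 0.401
grip_force: 0.0
```

```bash
python3 -c "
from fit import *
for q in(.05,.1,.15): print(go(world(J,post(q,.128)),-58))
print(ctrl.get_state()['joint_positions'])"
```

```text
(array([ 2.2,  3.9, 69.8]), array([0. , 0.1, 0.4]))
(array([ 0.2,  0.7, 69.8]), array([0. , 0.1, 0.4]))
(array([-1.5, -2.7, 69.8]), array([0. , 0.1, 0.4]))
[-0.0067931   0.29077142  0.60950658  1.62466899 -0.17234336  1.28149534
 -1.94342058]
```

Emit:
step_arm(commands=[{"travel": [0.002, 0.004, 0.03], "turn": [0, 0, 0]}, {"travel": [0.002, 0.004, 0.05], "turn": [0, 0, 0]}, {"travel": [0.002, 0.004, 0.06], "turn": [0, 0, 0]}, {"travel": [0.002, 0.004, 0.07], "turn": [0, 0, 0]}, {"travel": [0.002, 0.004, 0.07], "turn": [0, 0, 0]}])

```text
time: 14.95
position: [0.5222, -0.3176, 0.1271]
tool_rot: [-2.752, 1.514, 0.003]
ft_force: [-0.7, -0.1, 0.4]
grip_width: 0.4
grip_force: 0.0
```

Emit:
step_arm(commands=[{"travel": [0, 0, 0], "turn": [0, 0, 0]}, {"travel": [0, 0, 0], "turn": [0, 0, 0]}, {"travel": [0, 0, 0], "turn": [0, 0, 0]}], gripper=0.26)

```text
time: 15.25
position: [0.5232, -0.3184, 0.129]
tool_rot: [-2.751, 1.516, -0.002]
ft_force: [-0.9, 0.6, -0.8]
grip_width: 0.282
grip_force: 0.0
```

```bash
python3 -c "
from fit import *
print(ctrl.get_state()['position'],ctrl.get_state()['ft_force'])
for q in (.1,.2,.3,.4,.5,.6,.7,.8,.85): print(q,go(world(J,post(q,.128)),-58))"
```

```text
[ 0.52316936 -0.31836269  0.12898412] [-0.93754487  0.61969341 -0.80131537]
0.1 (array([-2.8, -2.8,  1. ]), array([-0.1, -0. ,  0.3]))
0.2 (array([-6.2, -9.5,  1. ]), array([-0.1, -0. ,  0.3]))
0.3 (array([ -8.9, -16.4,   1. ]), array([-0.1, -0. ,  0.3]))
0.4 (array([-10.9, -23.7,   1. ]), array([-0.1, -0. ,  0.3]))
0.5 (array([-12.1, -31.1,   1. ]), array([-0.1, -0. ,  0.3]))
0.6 (array([-12.6, -38.5,   1. ]), array([-0.1, -0. ,  0.3]))
0.7 (array([-12.4, -46. ,   1. ]), array([-0.1, -0. ,  0.3]))
0.8 (array([-11.4, -53.5,   1. ]), array([-0.1, -0. ,  0.3]))
0.85 (array([-10.6, -57.1,   1. ]), array([-0.1, -0. ,  0.3]))
```

Emit:
step_arm(commands=[{"travel": [-0.003, -0.003, 0], "turn": [0, 0, 0]}, {"travel": [-0.005, -0.006, 0], "turn": [0, 0, 0]}, {"travel": [-0.006, -0.01, 0], "turn": [0, 0, 0]}, {"travel": [-0.008, -0.014, 0], "turn": [0, 0, 0]}, {"travel": [-0.009, -0.018, 0], "turn": [0, 0, 0]}])

```text
time: 15.75
position: [0.5332, -0.3002, 0.128]
tool_rot: [-2.751, 1.516, 0.001]
ft_force: [-1.1, -0.3, 0.2]
grip_width: 0.262
grip_force: 0.3
```

Emit:
step_arm(commands=[{"travel": [-0.0005, -0.002, 0], "turn": [0, 0, 0]}, {"travel": [-0.001, -0.004, 0], "turn": [0, 0, 0]}, {"travel": [-0.0015, -0.006, 0], "turn": [0, 0, 0]}, {"travel": [-0.002, -0.008, 0], "turn": [0, 0, 0]}])

```text
time: 16.15
position: [0.5388, -0.2949, 0.1281]
tool_rot: [-2.751, 1.517, 0.001]
ft_force: [-0.1, 0.8, 0.7]
grip_width: 0.258
grip_force: 0.2
```

Force is low. The shoe is about to climb the tile edge, so I'll continue slowly.

Emit:
step_arm(commands=[{"travel": [-0.0004, -0.002, 0], "turn": [0, 0, 0]}, {"travel": [-0.0008, -0.004, 0], "turn": [0, 0, 0]}, {"travel": [-0.001, -0.006, 0], "turn": [0, 0, 0]}])

```text
time: 16.45
position: [0.5426, -0.2915, 0.1282]
tool_rot: [2.75, -1.518, -0.002]
ft_force: [-3.7, -1.3, 3.7]
grip_width: 0.262
grip_force: 2.1
```

Emit:
step_arm(commands=[{"travel": [-0.0003, -0.002, 0], "turn": [0, 0, 0]}, {"travel": [-0.0005, -0.004, 0], "turn": [0, 0, 0]}, {"travel": [-0.0005, -0.006, 0], "turn": [0, 0, 0]}])

```text
time: 16.75
position: [0.5466, -0.2887, 0.1284]
tool_rot: [2.748, -1.518, -0.003]
ft_force: [-6.3, -2.3, 3.8]
grip_width: 0.332
grip_force: 3.0
```

Emit:
step_arm(commands=[{"travel": [0, -0.002, 0], "turn": [0, 0, 0]}, {"travel": [0, -0.004, 0], "turn": [0, 0, 0]}, {"travel": [0, -0.006, 0], "turn": [0, 0, 0]}])

```text
time: 17.05
position: [0.5516, -0.2855, 0.1284]
tool_rot: [2.748, -1.518, -0.003]
ft_force: [-6.7, -1.4, 3.8]
grip_width: 0.475
grip_force: 3.0
```

```bash
python3 -c "
from fit import *
print(ctrl.get_state()['position'],ctrl.get_state()['ft_force'])
for q in (.6,.7,.75,.8,.85): print(q,go(world(J,post(q,.128)),-58))"
```

```text
[ 0.55160054 -0.28553364  0.12836533] [-6.70361534 -1.42207484  3.76163032]
0.6 (array([-0.1,  3. ,  0.4]), array([0.1, 0. , 0.2]))
0.7 (array([ 0.2, -4.5,  0.4]), array([0.1, 0. , 0.2]))
0.75 (array([ 0.6, -8.2,  0.3]), array([0.1, 0. , 0.2]))
0.8 (array([  1.1, -11.9,   0.3]), array([0.1, 0. , 0.2]))
0.85 (array([  1.9, -15.6,   0.3]), array([0.1, 0. , 0.2]))
```

The 3 N fingers are yielding, and pad friction (Fz 3.8 N) is holding the post down at the edge. I'll raise the tool slightly so friction helps the shoe ride up instead.

Emit:
step_arm(commands=[{"travel": [0, 0.001, -0.0007], "turn": [0, 0, 0]}, {"travel": [0, 0.001, -0.0014], "turn": [0, 0, 0]}, {"travel": [0, 0.001, -0.002], "turn": [0, 0, 0]}, {"travel": [0, 0.001, -0.002], "turn": [0, 0, 0]}])

```text
time: 17.45
position: [0.5524, -0.2841, 0.1298]
tool_rot: [-2.751, 1.516, 0.001]
ft_force: [-3.7, -0.4, 0.8]
grip_width: 0.267
grip_force: 1.0
```

It rode up, and the fingers closed back to 0.267. I'll swing on.

Emit:
step_arm(commands=[{"travel": [0, -0.002, -0.0003], "turn": [0, 0, 0]}, {"travel": [0, -0.004, -0.0005], "turn": [0, 0, 0]}, {"travel": [0.0005, -0.006, -0.0005], "turn": [0, 0, 0]}, {"travel": [0.0005, -0.008, -0.0005], "turn": [0, 0, 0]}, {"travel": [0.001, -0.01, -0.0005], "turn": [0, 0, 0]}])

```text
time: 17.95
position: [0.5616, -0.2797, 0.1306]
tool_rot: [-2.751, 1.516, 0.001]
ft_force: [-1.3, -0.3, -0.8]
grip_width: 0.26
grip_force: 0.9
```

```bash
python3 -c "
from fit import *
print(ctrl.get_state()['position'],ctrl.get_state()['ft_force'])
for q in (.75,.8,.85): print(q,go(world(J,post(q,.128)),-58))"
```

```text
[ 0.56155927 -0.27973883  0.1305619 ] [-1.28563879 -0.25210057 -0.84530633]
0.75 (array([0.2, 3.3, 2.6]), array([-0. ,  0. ,  0.3]))
0.8 (array([ 0.7, -0.4,  2.6]), array([-0. ,  0. ,  0.3]))
0.85 (array([ 1.5, -4.1,  2.6]), array([-0. ,  0. ,  0.3]))
```

Emit:
step_arm(commands=[{"travel": [0, 0.002, 0], "turn": [0, 0, 0]}, {"travel": [0, 0.004, 0], "turn": [0, 0, 0]}, {"travel": [0, 0.004, 0], "turn": [0, 0, 0]}])

```text
time: 18.25
position: [0.5581, -0.2827, 0.131]
tool_rot: [-2.75, 1.517, -0.001]
ft_force: [0.2, 0.3, 0.0]
grip_width: 0.259
grip_force: 0.0
```

Emit:
step_arm(commands=[{"travel": [0, 0, 0], "turn": [0, 0, 0]}, {"travel": [0, 0, 0], "turn": [0, 0, 0]}, {"travel": [0, 0, -0.01], "turn": [0, 0, 0]}, {"travel": [0, 0, -0.03], "turn": [0, 0, 0]}, {"travel": [0, 0, -0.06], "turn": [0, 0, 0]}], gripper=0.4)

```text
time: 18.75
position: [0.5571, -0.2816, 0.1904]
tool_rot: [2.751, -1.517, -0.005]
ft_force: [0.2, 0.5, 0.7]
grip_width: 0.393
grip_force: 0.0
```

Emit:
step_arm(commands=[{"travel": [0, 0.04, -0.01], "turn": [0, 0, 0]}, {"travel": [0, 0.08, -0.02], "turn": [0, 0, 0]}, {"travel": [0, 0.12, -0.02], "turn": [0, 0, 0]}, {"travel": [0, 0.16, -0.02], "turn": [0, 0, 0]}, {"travel": [0, 0.16, -0.02], "turn": [0, 0, 0]}])

```text
time: 19.25
position: [0.4168, -0.3727, 0.2121]
tool_rot: [2.742, -1.53, 0.001]
ft_force: [0.5, -0.3, -0.0]
grip_width: 0.4
grip_force: 0.0
```

```bash
python3 - <<'E'
from fit import *
import cv2
ref=cv2.imread('pics/side0.png'); img=ctrl.get_image('side')[:,:,::-1].copy(); cv2.imwrite('pics/fin.png',img)
# post head + stem template from first picture (clip at .683)
t=ref[272:290,388:404]; r=cv2.matchTemplate(img[250:320,350:430],t,cv2.TM_CCOEFF_NORMED); _,m,_,l=cv2.minMaxLoc(r)
d=np.array([l[0]+350-388,l[1]+250-272]);print('post shift px',d,m)
for q in(.6,.65,.7,.75,.8,.85,.9):print(q,(proj('side',world(J,post(q)))-proj('side',world(J,post(.6835)))).round(1))
# tile: lug template
t=ref[258:300,338:356]
for name,im in(('final',img),):
    r=cv2.matchTemplate(im[250:310,330:380],t,cv2.TM_CCOEFF_NORMED);_,m,_,l=cv2.minMaxLoc(r);print('lug shift',l[0]+330-338,l[1]+250-258,m)
for s in(.008,.010,.012,.014):print(s,(proj('side',world(J,[-.062+s,0,.122]))-proj('side',world(J,[-.062,0,.122]))).round(1))
# orange->black gap along the channel line: print colours from tile front to pad, channel y=+8, z .098
for x in np.arange(.05,.072,.002):
    u=proj('side',world(J,[x,.008,.098])).round().astype(int);print(round(x,3),u,img[u[1],u[0]][::-1])
E
```

```text
post shift px [1 0] 0.9383729696273804
0.6 [-3.2  1.6]
0.65 [-1.3  0.6]
0.7 [ 0.7 -0.3]
0.75 [ 2.7 -1.2]
0.8 [ 4.8 -2. ]
0.85 [ 7.  -2.7]
0.9 [ 9.3 -3.3]
lug shift 9 1 0.8737068772315979
0.008 [5.6 0.8]
0.01 [6.9 1. ]
0.012 [8.3 1.2]
0.014 [9.7 1.4]
0.05 [423 291] [238 151 104]
0.052 [424 291] [238 152 104]
0.054 [425 291] [238 151 103]
0.056 [427 291] [239 153 106]
0.058 [428 292] [237 148  99]
0.06 [430 292] [147  91  66]
0.062 [431 292] [48 47 48]
0.064 [433 292] [57 57 53]
0.066 [434 292] [127 107  78]
0.068 [435 293] [225 190 130]
0.07 [437 293] [226 193 131]
```

Clip at about 0.7 rad, tile front meeting the pad, and the arm is clear. Handing in.

```bash
python3 -c "
from bench import ctrl
print(ctrl.close_job())"
```

```text
the job is handed in; nothing more can be done
None
```

I handed the job in: by camera, the tile is home against the stop pad (pressed to about 6 N), the clip is back on it at about 0.7 rad, and the arm is clear of everything. The hand-in returned no verdict; the clip's pressing force was not measured directly, and I did not re-check the things around the jig, though no move went near them.

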